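Free a clamped test coupon and line up the batch

TASK

Lift the clamp bar of the fixture right up, draw the coupon beneath it out endways by its free end, lay it flat on the bench clear of the fixture and let go of it. Then take this coupon again across its middle, and line up all three coupons as one tight straight row in the corner of the L-shaped stop: lying flat, plain ends against the long rail and drilled ends away from it, long sides touching, the first one against the short leg and the freed coupon last in the row. Leave the loose dishes, marker and calliper where they are.

Things in the scene. Friction and masses are not known exactly. Their poses are not given: they have to be found in the camera images.
- l_stop: fixed L-shaped steel stop, 26 mm high, bars 16 mm thick. Origin: inner corner at bench level. The long rail (on the side away from the robot) has its face in this frame's plane x = 0, 240 mm along +y from the corner; the short leg has its face in the plane y = 0, 90 mm along -x. The row belongs at x < 0, y > 0, coupons lengthways along x; it grows from the leg to the robot's left.
- coupon_a: plain aluminium coupon, a flat bar 120 x 50 x 14 mm, 0.15 to 0.31 kg, one 16 mm hole near one end. Origin: centre of its underside. +x runs along its length to the plain end; y across its width; z up. Starts loose and askew in front of the long rail, its plain end roughly towards the rail.
- coupon_b: plain aluminium coupon, a flat bar 120 x 50 x 14 mm, 0.15 to 0.31 kg, one 16 mm hole near one end. Origin: centre of its underside. +x runs along its length to the plain end; y across its width; z up. Starts loose and askew beside coupon_a (either may be nearer to the short leg), plain end roughly towards the rail.
- coupon_c: plain aluminium coupon, a flat bar 120 x 50 x 14 mm, 0.15 to 0.31 kg, one 16 mm hole near one end. Origin: centre of its underside. +x runs along its length to the plain end; y across its width; z up. Starts in the fixture on its 6 mm base; the plain end is the free end, sticking out 55 mm past the base along the fixture's -y over bare bench.
- coupon_a_hole (a point): centre of the hole of coupon_a, on the top face, 30 mm from the middle towards -x
- coupon_b_hole (a point): centre of the hole of coupon_b, on the top face, 30 mm from the middle towards -x
- coupon_c_hole (a point): centre of the hole of coupon_c, on the top face, 30 mm from the middle towards -x
- fixture: fixed clamp fixture; origin on the bench on the coupon's centre line, x from bar grip to hinge (away from the robot). Base x -65 to 75, y -30 to 45 mm, 6 high; side guides 18 mm high. Coupon centre starts at y = -25. A heel bridge 29.5 mm high at the +y end covers the coupon's last 11 mm: it comes out only along -y, and is clear of the base when its centre passes y = -90.
- clamp_bar (a joint): clamp bar across the coupon; 0 = down, its pin 8 mm deep in the coupon's hole; grows as the grip end is lifted, upright at 1.57, stop at 1.85 rad (leaning back). The pin clears the coupon above 0.2 rad. The hinge is stiff, the bar stays where it is left; lifting takes 2 to 3 N at the grip.
- bar_grip (a point): centre of the black grip at the free end of the clamp bar: 44 mm long along the bar, 18 mm wide along the fixture's y, 14 mm high; 28 mm above the bare bench when down, 140 mm from the hinge axis.
- bar_hinge (a point): point on the hinge axis of the clamp bar, 28 mm above the bench; the axis is the fixture's y; the grip rises and swings over towards the fixture's +x
- marker: loose white marker pen, 135 mm, lying on the bench near its front edge; leave alone
- lidded_dish: loose round lidded metal dish, 61 mm across, 26 mm high, behind the fixture, on the side away from the robot; leave alone
- small_dish: loose round lidded metal dish, 53 mm across, 23 mm high, behind the long rail; leave alone
- calliper: loose dark bar calliper, 172 mm long, 12 mm high, on the bench at the right; leave alone
Mind the look-alikes: they are no part of the job. What is shaped like the coupon_a but purple is not meant. Leave any turquoise look-alike of the coupon_b alone.

How it is judged:
By the outcome, as a careful person would: the job done as asked, in the order asked, and still so for the second after the job is handed in, with the robot touching nothing.
It also fails if it takes over 72 s, if anything falls off the work surface, if the arm or the gripper's body presses on something with over 40 N, if the wrist force passes 120 N, or if a joint passes its speed limit or range.

ROBOT

A 7-joint arm with a two-finger parallel gripper is mounted at the origin on a cart in front of the work surface, level with it; the furniture and walls round the work are solid. World frame = base frame: x ahead of the robot, y to its left, z up, the work surface at z = 0. Lengths are in mm, angles in rad, forces in N, time in s.
With the tool pointing down it reaches from about 400 to 875 mm from the base axis. Payload 6.5 kg.
Tool frame: the origin (TCP) lies between the finger pads; the fingertips stand 14 mm ahead of it and the grasp point (between the pads) lies 5 mm behind it; z points along the fingers, y is the direction in which the jaws open and shut (so a half turn about z gives the same grasp; the last joint's range is limited). The gripper opens to 88 mm and grips with 3 to 60 N. Pads are 18 mm wide; open, the fingers measure 123 mm over their backs; the gripper's body (75 mm by 187 mm) begins 45 mm behind the grasp point.
Start: joints at [1.14, 0.536, -0.004, 1.538, 0.003, 1.067, -0.071], TCP at [231.891, -607.22, 252.716] pointing down, gripper open.
Joint ranges: [-2.7, 2.7], [-0.37, 2.16], [-1.27, 1.26], [0.24, 2.4], [-1.31, 4.45], [0.19, 1.91], [-2.76, 2.76]. Speed limits (rad/s): [2.39, 2.39, 3.14, 3.14, 3.14, 3.14, 3.14].

INTERFACE

Orientations are given as a unit quaternion [w, x, y, z].
In Python, from cell import ctrl gives the robot as it stands.
- The arm moves only by the tool apply_moves, never from a script. Its argument "rows" is a list of rows, each a list of 2 entries, a list of its own where there are three numbers: the shift along the tool's x, y, z in m, then the turn about the tool's z in degrees. In form: [[[dx, dy, dz], twist], ...]. A call has 1 to 10 rows; each row shifts and turns the commanded pose from where the row before left it, along the tool's axes as they then stand; what a row does not reach is not made up. A row lasts 1/8 s, in which the tool goes at most 62.5 mm and 10.7 degrees, less where a joint would pass 70% of its speed; a pose out of reach is approached as far as the arm can. A call with a gripper value outside its range is refused whole. "gripper" is the finger opening in m, from 0 to 0.0881, set as the call begins (left out, the last holds). The fingers move at their own pace and stop on an object; "force" is the grip in N (left out, the last holds). Time passes only in rows, so rows that do not move let the fingers close. It gives the time, the measured TCP pose, the force and the opening at its end, in the units of the state.
- ctrl.read_state(): the state, without advancing time (a new reading comes with each control period).
- ctrl.get_image(name): name is "side" or "top"; returns (picture, depth): 384x512x3 uint8, red, green, blue; 384x512 float32, mm along the optical axis (not along the pixel's ray), 0 where there is no reading.
- ctrl.camera_params(name): a dict with "K" (3x3 intrinsics, pixels), "R" (3x3) and "t" (3): a world point X has camera coordinates R X + t. Camera axes: x right, y down, z forward; pixel columns grow to the right and rows downward; lengths in mm; the calibration is good to about 2 mm. A picture is of the moment at which its call begins. camera_params takes no time and is no camera call.
- ctrl.close_job(): hands the job in, once; it reports no verdict.
The state is a dict: "clock": time; "joint_positions": joint angles; "joint_vel": joint speeds; "joint_torque": joint torques, N m; "tool_pos": TCP position; "tcp_rot": TCP orientation; "wrist_force": force on the tool from outside, world axes, zero at the start; "torque": the same for the moment, N m; "grip_width": finger opening in mm.
Only numpy, scipy, OpenCV 4.12 (cv2) and the standard library are available. Lean on these libraries where they do the work, as an engineer would, in place of code of your own. Each camera call takes 0.05 s, during which the arm holds its last target. There are 200 camera calls.

## Working session

There is one attempt and no reset: what is moved stays moved. The work goes in short steps, Python scripts to look and compute and a tool call to move; the robot and the scene stay as the last step left them, time stands still between calls to the robot, and variables do not carry over. Pictures are saved under pics/ and viewed, on a budget of 10 in all, crops included, one or two more only if the job needs it, and the job is handed in when it is done.

Besides the shell and the picture viewer there is one more tool, called after "Call:" as name(argument=value, ...) on one line, values as JSON. apply_moves: Moves the arm, as the interface text tells. Its arguments: {"type":"object","properties":{"rows":{"type":"array","items":{"type":"array"}},"gripper":{"type":"number"},"force":{"type":"number"}},"required":["rows"]}

```bash
ls; mkdir -p pics
cat > h.py <<'E'
import numpy as np, cv2
from cell import ctrl
def cap(n):
    im,d=ctrl.get_image(n); np.savez('%s.npz'%n,im=im,d=d); return im,d
def save(im,f,s=1.5):
    cv2.imwrite('pics/'+f,cv2.resize(im[:,:,::-1],None,fx=s,fy=s,interpolation=cv2.INTER_CUBIC))
def ray(n,uv,z):
    """pixels -> world xy on plane z"""
    c=ctrl.camera_params(n);K,R,t=[np.array(c[k],float) for k in('K','R','t')]
    uv=np.atleast_2d(uv).astype(float);d=(np.c_[uv,np.ones(len(uv))]@np.linalg.inv(K).T)@R
    o=-R.T@t;s=(z-o[2])/d[:,2:3];return o+s*d
def world(n,d):
    c=ctrl.camera_params(n);K,R,t=[np.array(c[k],float) for k in('K','R','t')]
    v,u=np.mgrid[:d.shape[0],:d.shape[1]];p=np.stack([u,v,np.ones_like(u)],-1)@np.linalg.inv(K).T*d[...,None]
    return (p-t)@R
def proj(n,X):
    c=ctrl.camera_params(n);K,R,t=[np.array(c[k],float) for k in('K','R','t')]
    p=(np.atleast_2d(X)@R.T+t)@K.T;return p[:,:2]/p[:,2:]
E
python3 - <<'E'
from h import *
for n in('top','side'):
    im,d=cap(n);save(im,n+'0.png');c=ctrl.camera_params(n);print(n,c['K'],-np.array(c['R']).T@c['t'],c['R'])
print(ctrl.read_state())
E
```

```text
pics
top [[450.32008218   0.         252.28755605]
 [  0.         450.32008218 191.09411087]
 [  0.           0.           1.        ]] [ 358.92084038  -86.35353104 1284.20594464] [[ 8.16304114e-04 -9.99999507e-01 -5.66098192e-04]
 [-9.85909688e-01 -7.10107300e-04 -1.67276962e-01]
 [ 1.67276477e-01  6.94670565e-04 -9.85909782e-01]]
side [[496.8806327    0.         252.0109631 ]
 [  0.         496.8806327  189.73791705]
 [  0.           0.           1.        ]] [  -46.57872732 -1407.06509843   860.78473175] [[ 0.90613785 -0.42296872  0.00341361]
 [-0.20253172 -0.44094621 -0.87438398]
 [ 0.37134229  0.79162105 -0.48522264]]
{'clock': 0.1, 'joint_positions': array([ 1.13979604,  0.53709867, -0.00445446,  1.53875902,  0.00263421,
        1.06733657, -0.07115944]), 'joint_vel': array([ 8.99815123e-04, -3.07791275e-05,  4.71797297e-04, -3.49890774e-03,
       -2.91074932e-04, -1.89006207e-04,  6.79603565e-04]), 'joint_torque': array([ 2.35812295e-03, -5.72081423e+01,  9.94011238e-01, -2.52232862e+01,
       -5.61469153e-02,  1.34214046e-02,  3.41839223e-05]), 'tool_pos': array([ 231.69182879, -606.72596959,  251.92715821]), 'tcp_rot': array([-7.69088928e-04,  9.83397933e-01,  1.81460375e-01, -2.12904073e-04]), 'wrist_force': array([ 0.15225506, -0.29077648,  0.457755  ]), 'torque': array([ 0.00998121, -0.0072929 ,  0.00289696]), 'grip_width': 88.30684440490785}
```

View pics/top0.png

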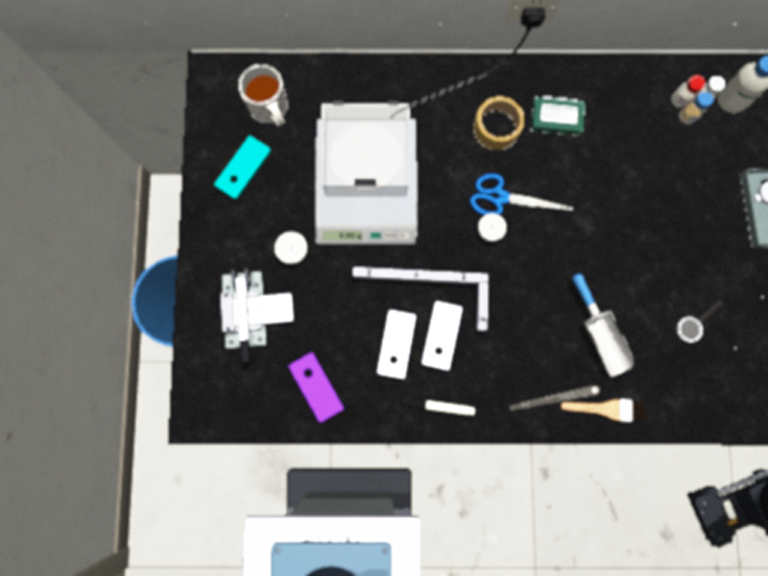

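View pics/side0.png

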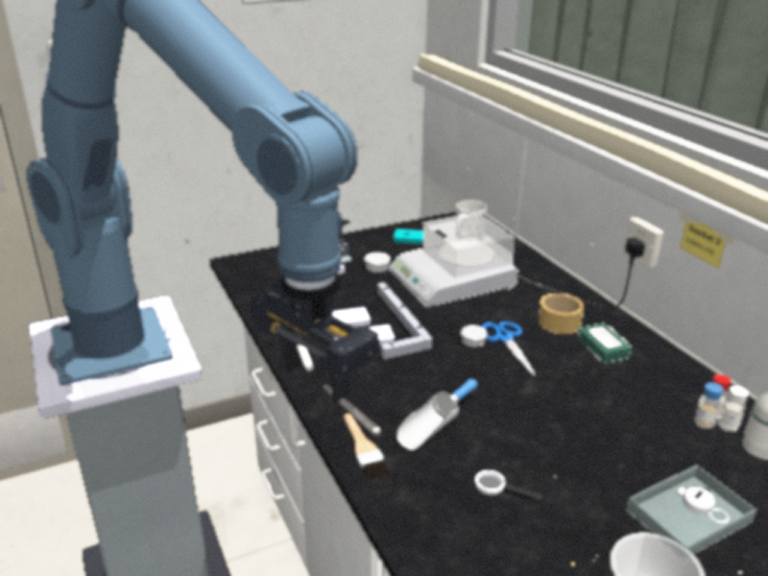

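The top view shows the fixture around (245,310), scaled pixels, with coupon_c sticking out right. The two white coupons are at (397,344) and (442,336) and the L-stop's corner is near (480,280). The purple and turquoise look-alikes are elsewhere. In the side view the arm hides the fixture. Next I'll measure these.

Run:
```python
from h import *
z=np.load('top.npz');im,d=z['im'],z['d']
S=4
g=cv2.cvtColor(im,cv2.COLOR_RGB2GRAY);G=cv2.resize(g,None,fx=S,fy=S,interpolation=cv2.INTER_CUBIC)
cs,_=cv2.findContours((G>115).astype(np.uint8),cv2.RETR_EXTERNAL,cv2.CHAIN_APPROX_NONE)
W=world('top',d)
for c in cs:
    p=(c[:,0]+.5)/S-.5; m=p.mean(0)
    if not(135<m[0]<340 and 150<m[1]<285) or len(c)<100: continue
    zt=np.percentile(W[int(p[:,1].min()):int(p[:,1].max())+1,int(p[:,0].min()):int(p[:,0].max())+1,2],95)
    for h in (14,26):
        w=ray('top',p,h)[:,:2].astype(np.float32); print(m.round(1),h,'zt%.0f'%zt,[np.round(a,1) for a in cv2.minAreaRect(w)])
# holes
for (u0,v0) in ((262,239),(292,234)):
    r=g[v0-8:v0+9,u0-8:u0+9]; y,x=np.mgrid[v0-8:v0+9,u0-8:u0+9]; print('hole',u0,v0,r.min())
np.set_printoptions(linewidth=200)
print(W[195:245:2,146:200:4,2].round(0).astype(int))
x=im[170:250,135:345];save(x,'crop1.png',3.8)
```

```text
[299.6 271.5] 14 zt17 [array([ 348. , -217.5]), array([94.1, 19.5]), np.float64(82.0)]
[299.6 271.5] 26 zt17 [array([ 348.1, -216.3]), array([93.2, 19.3]), np.float64(82.0)]
[210.3 257.8] 14 zt17 [array([386.,  32.]), array([119. ,  49.1]), np.float64(30.2)]
[210.3 257.8] 26 zt17 [array([385.8,  30.8]), array([117.9,  48.6]), np.float64(30.2)]
[264.  229.1] 14 zt17 [array([ 466.5, -118.4]), array([ 57.1, 127.3]), np.float64(79.3)]
[264.  229.1] 26 zt17 [array([ 465.5, -118.1]), array([ 56.6, 126.1]), np.float64(79.3)]
[294.3 223.3] 14 zt17 [array([ 482.9, -204.4]), array([ 57.3, 127.5]), np.float64(77.0)]
[294.3 223.3] 26 zt17 [array([ 481.7, -203.3]), array([ 56.8, 126.3]), np.float64(77.0)]
[167.4 204.8] 14 zt36 [array([534.1, 146.4]), array([143.5, 138.3]), np.float64(5.3)]
[167.4 204.8] 26 zt36 [array([532.4, 144.2]), array([142.1, 137. ]), np.float64(5.3)]
[290.1 188.7] 14 zt27 [array([ 553.8, -162.7]), array([262.9, 111.8]), np.float64(87.0)]
[290.1 188.7] 26 zt27 [array([ 552. , -161.9]), array([260.4, 110.7]), np.float64(87.0)]
[193.5 164.6] 14 zt29 [array([652.4,  84.5]), ar
[... 577 characters left out ...]
16 22 21 20 19 18 20 -4]
 [-3 34 33 12 35 24 16 19 15  8  3  0  2  1]
 [-1 26 34 13 35 17 15 10  0  0 -4 -1 -1 -1]
 [ 1 28 29 18 36 16 20 13 -1 -1  1  2 -8  0]
 [ 0 20 11  6 33  3 10  9 -1  2 -2  1 -1 -1]
 [-4  0  1  7 32  3  5  3  5  3  2 -1  1 -1]
 [ 2 -2  6  4 37  3  2 15  2  3  1  1  1  0]
 [ 3  1  2  5 33  7  3 11 -4 -4  0 -3 -2 -2]
 [-2 -2 12  7 36 34  5  3 -5 -2 -1 -2 -1  2]
 [ 4  3  9  8 36 32 -4 -1  3  3  1 -1 -5  0]
 [-4 -2 -1  0 37 30  2  3  0 -3 -3 -1  1  0]
 [ 3 -1 -1 -5 33 37 -4  1 -2  1 -1 -1 -1 -2]
 [ 0 -5 -1 -1 36 32  1 -1 -3  0  0  2  2  3]
 [-2  0  1  3 37 33 -5 -2 -3  2  1  0  0 -3]
 [ 1 -1  1 -3 41 35  3  0  1  1  0 -3 -2 11]
 [-1 -3 -3  2  1  3  7  0  0 -1 -2 -1 12 11]]
```

View pics/crop1.png

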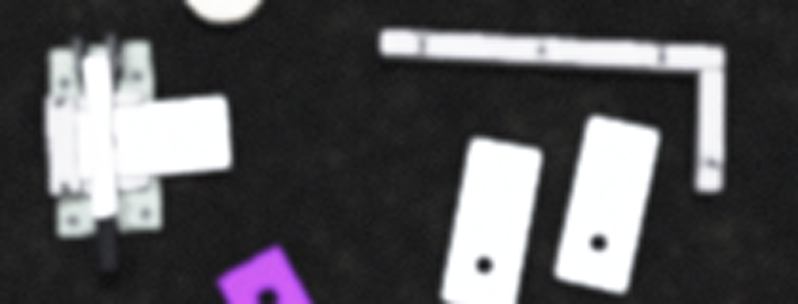

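Run:
```python
from h import *
z=np.load('top.npz');im,d=z['im'],z['d'];W=world('top',d)
m=np.zeros(d.shape,bool);m[222:248,152:178]=1;m&=(W[...,2]>24)&(W[...,2]<48)
P=W[m];print('bar/grip pts',len(P),P.mean(0),[np.round(a,1) for a in cv2.minAreaRect(P[:,:2].astype(np.float32))])
mm=m.copy();g=cv2.cvtColor(im,cv2.COLOR_RGB2GRAY)
for v in range(222,248): print(v,np.where(m[v])[0],g[v,158:171])
# bar centerline up
v,u=np.where((W[...,2]>29)&(W[...,2]<45)&(np.abs(np.arange(512)-163)<7)[None]&((np.arange(384)>195)&(np.arange(384)<245))[:,None])
Q=ray('top',np.c_[u,v],35);print('bar fit',cv2.fitLine(Q[:,:2].astype(np.float32),cv2.DIST_HUBER,0,.01,.01).ravel(), Q.min(0),Q.max(0))
S=4;G=cv2.resize(g,None,fx=S,fy=S,interpolation=cv2.INTER_CUBIC)
M=(G>130).astype(np.uint8);M[:,:178*S]=0;M[:,200*S:]=0;M[:190*S]=0;M[220*S:]=0
cs,_=cv2.findContours(M,cv2.RETR_EXTERNAL,cv2.CHAIN_APPROX_NONE);c=max(cs,key=len)
w=ray('top',(c[:,0]+.5)/S-.5,20)[:,:2].astype(np.float32);r=cv2.minAreaRect(w);print('free end',r,cv2.boxPoints(r))
for th in(115,150,190,220):
  cs,_=cv2.findContours((G>th).astype(np.uint8),cv2.RETR_EXTERNAL,cv2.CHAIN_APPROX_NONE)
  for c in cs:
    p=(c[:,0]+.5)/S-.5;m_=p.mean(0)
    if 250<m_[0]<310 and 215<m_[1]<235 and len(c)>100:print(th,[np.round(a,1) for a in cv2.minAreaRect(ray('top',p,14)[:,:2].astype(np.float32))])
```

```text
bar/grip pts 136 [455.74586535 161.9606039   36.11817506] [array([456., 162.]), array([55.4, 18. ]), np.float64(2.6)]
222 [160 161 162 163 164 165] [198 240 255 255 255 255 254 230 191 194 210 223 228]
223 [160 161 162 163 164 165] [225 246 255 255 255 255 254 233 200 195 204 218 227]
224 [160 161 162 163 164 165] [233 248 255 255 255 255 253 232 201 197 201 213 225]
225 [160 161 162 163 164 165] [232 246 254 255 255 254 244 215 194 193 205 216 224]
226 [160 161 162 163 164 165] [228 235 242 244 238 215 186 166 177 193 207 222 225]
227 [160 161 162 163 164 165] [220 199 172 155 137 113  97 114 159 192 207 224 227]
228 [160 161 162 163 164 165 166] [212 173 106  64  56  54  53  86 143 180 200 213 221]
229 [160 161 162 163 164 165 166] [207 166  96  48  41  45  46  70 122 163 174 177 186]
230 [160 161 162 163 164 165 166] [183 145  86  47  44  47  45  54  88 121 120 114 111]
231 [160 161 162 163 164 165 166] [122  95  59  43  46  46  44  38  49  64  60  53  51]
232 [160 161 162 163 164 165 166] [58 47 40 40 44 47 44 31 27 30 28 29 29]
233 [160 161 162 163 164 165 166] [30 29 33 40 46 4
[... 1146 characters left out ...]
8583984375), 4.875500679016113) [[503.0562   125.152275]
 [507.39594   74.27654 ]
 [563.9639    79.10177 ]
 [559.6242   129.97751 ]]
115 [array([ 466.5, -118.4]), array([ 57.1, 127.3]), np.float64(79.3)]
115 [array([ 482.9, -204.4]), array([ 57.3, 127.5]), np.float64(77.0)]
150 [array([ 466.5, -118.4]), array([ 55.5, 125.9]), np.float64(79.3)]
150 [array([ 482.9, -204.4]), array([ 55.7, 125.8]), np.float64(76.9)]
190 [array([ 466.4, -118.5]), array([ 53.6, 123.8]), np.float64(79.4)]
190 [array([ 482.8, -204.5]), array([ 53.7, 123.7]), np.float64(76.9)]
220 [array([ 466.5, -118.4]), array([ 51.8, 122. ]), np.float64(79.4)]
220 [array([ 482.8, -204.5]), array([ 52. , 121.9]), np.float64(77.1)]
```

```bash
cat >> h.py <<'E'
def pose():
    s=ctrl.read_state();w,x,y,z=s['tcp_rot'];th=np.degrees(2*np.arctan2(y,x));return s,np.array(s['tool_pos']),(th+180)%360-180
def plan(wps,step=50,tw=9.5):
    """wps (x,y,z,theta deg[,nrows]); prints rows grouped by waypoint"""
    s,p,th=pose();print('now',p.round(1),round(th,1),'clk',round(s['clock'],2),'q7 %.2f'%s['joint_positions'][6],'F',np.round(s['wrist_force'],1),'w %.1f'%s['grip_width'])
    for w in wps:
        t=np.array(w[:3],float);a=w[3];da=a-th
        n=w[4] if len(w)>4 else int(max(1,np.ceil(np.linalg.norm(t-p)/step),np.ceil(abs(da)/tw)))
        rows=[]
        for i in range(n):
            r=np.radians(th+da*i/n);D=(t-p)/n/1000
            rows.append([[round(float(D[0]*np.cos(r)+D[1]*np.sin(r)),4),round(float(D[0]*np.sin(r)-D[1]*np.cos(r)),4),round(float(-D[2]),4)],round(-da/n,1)])
        print(n,rows);p,th=t,a
E
python3 -c "
from h import *
plan([(420,-300,250,12),(449,162,130,5)])"
```

```text
now [ 231.7 -606.7  251.9] 20.9 clk 0.1 q7 -0.07 F [ 0.2 -0.3  0.5] w 88.3
8 [[[0.0357, -0.0274, 0.0002], np.float64(1.1)], [[0.0351, -0.0281, 0.0002], np.float64(1.1)], [[0.0346, -0.0288, 0.0002], np.float64(1.1)], [[0.034, -0.0294, 0.0002], np.float64(1.1)], [[0.0334, -0.0301, 0.0002], np.float64(1.1)], [[0.0328, -0.0307, 0.0002], np.float64(1.1)], [[0.0322, -0.0314, 0.0002], np.float64(1.1)], [[0.0316, -0.032, 0.0002], np.float64(1.1)]]
10 [[[0.0124, -0.0446, 0.012], 0.7], [[0.0119, -0.0447, 0.012], 0.7], [[0.0113, -0.0449, 0.012], 0.7], [[0.0108, -0.045, 0.012], 0.7], [[0.0102, -0.0451, 0.012], 0.7], [[0.0097, -0.0453, 0.012], 0.7], [[0.0091, -0.0454, 0.012], 0.7], [[0.0086, -0.0455, 0.012], 0.7], [[0.008, -0.0456, 0.012], 0.7], [[0.0075, -0.0457, 0.012], 0.7]]
```

Call:
apply_moves(rows=[[[0.0357,-0.0274,0],1.1],[[0.035,-0.028,0],1.1],[[0.0346,-0.0288,0],1.1],[[0.034,-0.0294,0],1.1],[[0.0334,-0.03,0],1.1],[[0.0328,-0.0307,0],1.1],[[0.0322,-0.0314,0],1.1],[[0.0316,-0.032,0],1.1]])

```text
clock: 1.1
tool_pos: [420.3, -299.3, 252.5]
tcp_rot: [-0.0, 0.994, 0.105, -0.0]
wrist_force: [0.5, -0.5, -0.4]
grip_width: 87.9
```

Call:
apply_moves(rows=[[[0.0124,-0.0446,0.012],0.7],[[0.0119,-0.0447,0.012],0.7],[[0.0113,-0.0449,0.012],0.7],[[0.0108,-0.045,0.012],0.7],[[0.0102,-0.045,0.012],0.7],[[0.0097,-0.0453,0.012],0.7],[[0.009,-0.0454,0.012],0.7],[[0.0086,-0.0455,0.012],0.7],[[0.008,-0.0456,0.012],0.7],[[0.0075,-0.0457,0.012],0.7]])

```text
clock: 2.35
tool_pos: [447.6, 162.6, 132.2]
tcp_rot: [0.0, 0.999, 0.044, -0.0]
wrist_force: [0.9, 0.0, -1.0]
grip_width: 87.6
```

```bash
sed -i 's/round(-da\/n,1)/float(round(-da\/n,1))/' h.py; python3 -c "
from h import *
plan([(449,162,60,5),(449,162,23,5)])
im,d=cap('side');save(im[110:260,150:350],'s1.png',4)"
```

```text
now [447.6 162.6 132.2] 5.1 clk 2.35 q7 -2.09 F [ 0.9  0.  -1. ] w 87.6
2 [[[0.0007, 0.0004, 0.0361], 0.0], [[0.0007, 0.0004, 0.0361], 0.0]]
1 [[[0.0, 0.0, 0.037], 0.0]]
```

View pics/s1.png

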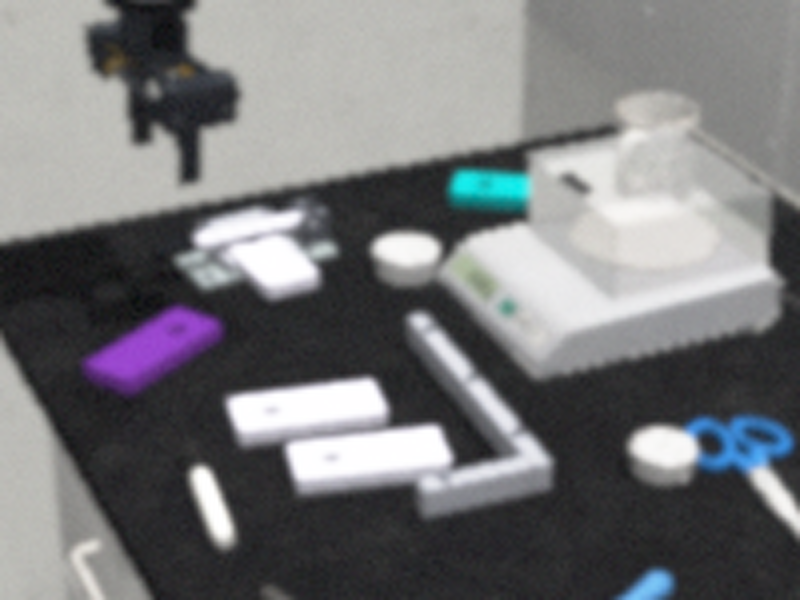

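The side view shows the gripper above the grip end of the bar, with everything as expected. Next I'll go down and grip gently.

Call:
apply_moves(rows=[[[0,0.0004,0.036],0],[[0,0.0004,0.036],0],[[0,0,0.025],0],[[0,0,0.012],0]])

```text
clock: 2.9
tool_pos: [447.0, 160.0, 22.4]
tcp_rot: [0.0, 0.999, 0.045, -0.001]
wrist_force: [-0.7, 0.3, 0.3]
grip_width: 88.1
```

Call:
apply_moves(rows=[[[0,0,0],0],[[0,0,0],0],[[0,0,0],0],[[0,0,0],0],[[0,0,0],0],[[0,0,0],0]], gripper=0.01, force=15)

```text
clock: 3.65
tool_pos: [447.8, 160.5, 23.8]
tcp_rot: [-0.0, 0.999, 0.044, 0.0]
wrist_force: [0.5, -0.0, -0.7]
grip_width: 30.2
```

```bash
python3 -c "
from h import *
s,p,th=pose();print(p,th,s['grip_width'],s['wrist_force'])
h=np.array([449,162])+140*np.array([.9962,.0872]); 
# arc from 0 to 1.70; grasp z=28+r sin, TCP=z-5
u=np.array([.9962,.0872]);r=140-(p[:2]-[449,162])@u*0
w=[]
a0=0
for a in np.linspace(0,1.7,19)[1:]:
    # relative motion
    w.append((*(p[:2]+u*140*(1-np.cos(a))),p[2]+140*np.sin(a),th,1))
plan(w)"
```

```text
[447.84088411 160.46098471  23.77511643] 5.098321593591493 30.223558917393987 [ 0.52061779 -0.01437498 -0.68301973]
now [447.8 160.5  23.8] 5.1 clk 3.65 q7 -2.16 F [ 0.5 -0.  -0.7] w 30.2
1 [[[0.0006, 0.0, -0.0132], -0.0]]
1 [[[0.0019, 0.0, -0.0131], -0.0]]
1 [[[0.0031, 0.0, -0.0129], -0.0]]
1 [[[0.0043, 0.0, -0.0125], -0.0]]
1 [[[0.0054, 0.0, -0.012], -0.0]]
1 [[[0.0066, 0.0, -0.0115], -0.0]]
1 [[[0.0076, 0.0, -0.0108], -0.0]]
1 [[[0.0086, 0.0, -0.01], -0.0]]
1 [[[0.0095, 0.0, -0.0092], -0.0]]
1 [[[0.0103, 0.0, -0.0082], -0.0]]
1 [[[0.0111, 0.0, -0.0072], -0.0]]
1 [[[0.0117, 0.0, -0.0062], -0.0]]
1 [[[0.0122, 0.0, -0.005], -0.0]]
1 [[[0.0126, 0.0, -0.0039], -0.0]]
1 [[[0.013, 0.0, -0.0026], -0.0]]
1 [[[0.0131, 0.0, -0.0014], -0.0]]
1 [[[0.0132, 0.0, -0.0002], -0.0]]
1 [[[0.0132, 0.0, 0.0011], -0.0]]
```

Call:
apply_moves(rows=[[[0,0,0],0],[[0,0,0],0],[[0,0,0],0]])

```text
clock: 4.03
tool_pos: [447.6, 162.9, 23.8]
tcp_rot: [-0.002, 0.999, 0.046, 0.0]
wrist_force: [-1.2, 5.8, -1.4]
grip_width: 17.5
```

Call:
apply_moves(rows=[[[0.0006,0,-0.0132],0],[[0.0019,0,-0.0131],0],[[0.0031,0,-0.0129],0],[[0.0043,0,-0.0125],0],[[0.0054,0,-0.012],0],[[0.0066,0,-0.0115],0]])

```text
clock: 4.78
tool_pos: [469.3, 165.0, 99.2]
tcp_rot: [-0.002, 0.999, 0.046, 0.0]
wrist_force: [-0.2, 6.2, -3.8]
grip_width: 17.8
```

Call:
apply_moves(rows=[[[0.0076,-0.0003,-0.0108],0],[[0.0086,-0.0003,-0.01],0],[[0.0095,-0.0003,-0.0092],0],[[0.0103,0,-0.0082],0],[[0.0111,0,-0.0072],0],[[0.0117,0,-0.0062],0]])

```text
clock: 5.52
tool_pos: [527.2, 170.5, 149.9]
tcp_rot: [-0.001, 0.999, 0.045, -0.001]
wrist_force: [1.0, 6.8, -10.7]
grip_width: 17.6
```

Call:
apply_moves(rows=[[[0.0122,0,-0.005],0],[[0.0126,0,-0.0039],0],[[0.013,0,-0.0026],0],[[0.0131,0,-0.0014],0],[[0.0132,0,0],0],[[0.0132,0,0.001],0],[[0,0,0],0]])

```text
clock: 6.4
tool_pos: [603.2, 177.6, 160.5]
tcp_rot: [-0.001, 0.999, 0.045, -0.002]
wrist_force: [-1.4, 5.6, -8.3]
grip_width: 17.8
```

```bash
python3 -c "
from h import *
plan([])
im,d=cap('side');save(im[100:240,150:310],'s2.png',4)"
```

```text
now [603.2 177.6 160.5] 5.2 clk 6.4 q7 -1.98 F [-1.4  5.6 -8.3] w 17.8
```

View pics/s2.png

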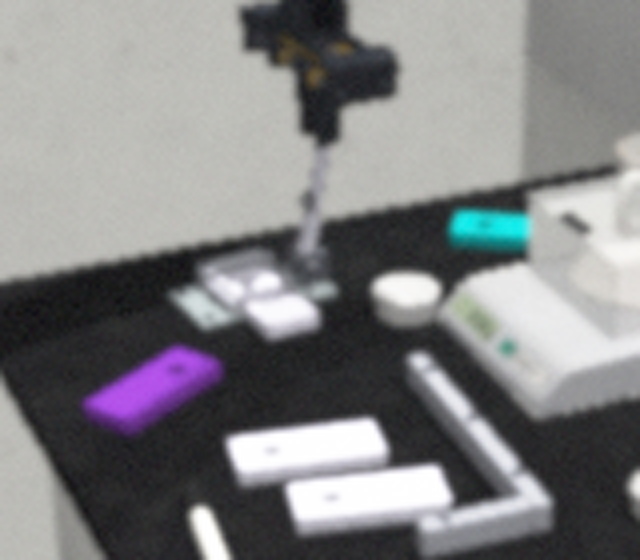

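The bar stands upright and leans slightly back, still held by the gripper. The coupon hasn't moved. I'll let go and go over to its free end.

Call:
apply_moves(rows=[[[0,0,0],0],[[0,0,0],0],[[0,0,0],0]], gripper=0.088)

```text
clock: 6.82
tool_pos: [605.4, 174.9, 162.7]
tcp_rot: [0.0, 0.999, 0.044, 0.0]
wrist_force: [0.5, -0.8, -0.3]
grip_width: 45.8
```

Call:
apply_moves(rows=[[[0,0,-0.03],0],[[0,0,-0.04],0]])

```text
clock: 7.08
tool_pos: [604.6, 174.8, 232.5]
tcp_rot: [0.0, 0.999, 0.044, -0.001]
wrist_force: [0.4, 0.2, 1.6]
grip_width: 65.7
```

```bash
python3 -c "
from h import *
plan([(533.9,96.7,220,95),(533.9,96.7,80,95)])"
```

```text
now [604.6 174.8 232.5] 5.1 clk 7.08 q7 -1.95 F [0.4 0.2 1.6] w 65.7
10 [[[-0.0077, 0.0072, 0.0013], -9.0], [[-0.0088, 0.0059, 0.0013], -9.0], [[-0.0096, 0.0044, 0.0013], -9.0], [[-0.0101, 0.0029, 0.0013], -9.0], [[-0.0105, 0.0013, 0.0013], -9.0], [[-0.0105, -0.0004, 0.0013], -9.0], [[-0.0103, -0.002, 0.0013], -9.0], [[-0.0099, -0.0036, 0.0013], -9.0], [[-0.0092, -0.0051, 0.0013], -9.0], [[-0.0083, -0.0065, 0.0013], -9.0]]
3 [[[0.0, 0.0, 0.0467], 0.0], [[0.0, 0.0, 0.0467], 0.0], [[0.0, 0.0, 0.0467], 0.0]]
```

Call:
apply_moves(rows=[[[-0.0077,0.0072,0],-9],[[-0.0088,0.0059,0],-9],[[-0.0096,0.0044,0],-9],[[-0.0101,0.0029,0],-9],[[-0.0105,0.0013,0],-9],[[-0.0105,-0.0004,0],-9],[[-0.0103,-0.002,0],-9],[[-0.0099,-0.0036,0],-9],[[-0.0092,-0.005,0],-9],[[-0.0083,-0.0065,0],-9]])

```text
clock: 8.32
tool_pos: [534.7, 96.4, 232.7]
tcp_rot: [0.0, 0.673, 0.739, 0.0]
wrist_force: [0.5, 0.1, 0.4]
grip_width: 87.9
```

Call:
apply_moves(rows=[[[0,0,0.05],0],[[0,0,0.05],0],[[0,0,0.05],0],[[0,0,0],0]])

```text
clock: 8.82
tool_pos: [532.3, 96.1, 79.9]
tcp_rot: [-0.002, 0.675, 0.738, -0.003]
wrist_force: [-0.7, -0.9, 0.8]
grip_width: 87.9
```

```bash
python3 -c "
from h import *
plan([(533.9,96.7,18,95,3)])"
```

```text
now [532.3  96.1  79.9] 95.1 clk 8.82 q7 -0.58 F [-0.7 -0.9  0.8] w 87.9
3 [[[0.0002, 0.0006, 0.0206], 0.0], [[0.0002, 0.0006, 0.0206], 0.0], [[0.0002, 0.0006, 0.0206], 0.0]]
```

Call:
apply_moves(rows=[[[0,0.0005,0.025],0],[[0,0.0005,0.022],0],[[0,0.0005,0.015],0]])

```text
clock: 9.2
tool_pos: [537.7, 97.3, 21.7]
tcp_rot: [0.001, 0.675, 0.738, 0.001]
wrist_force: [-0.0, -1.5, -0.0]
grip_width: 88.3
```

Call:
apply_moves(rows=[[[0,0,0],0],[[0,0,0],0],[[0,0,0],0],[[0,0,0],0],[[0,0,0],0],[[0,0,0],0]], gripper=0.03, force=30)

```text
clock: 9.95
tool_pos: [536.2, 96.9, 20.5]
tcp_rot: [0.0, 0.675, 0.738, -0.0]
wrist_force: [-1.0, -1.4, 1.4]
grip_width: 49.9
```

```bash
python3 -c "
from h import *
plan([])"
```

```text
now [536.2  96.9  20.5] 95.1 clk 9.95 q7 -0.64 F [-1.  -1.4  1.4] w 49.9
```

Call:
apply_moves(rows=[[[-0.005,0,0],0],[[-0.012,0,0],0],[[-0.014,0,0],0],[[-0.014,0,0],0],[[-0.014,0,0],0]])

```text
clock: 10.58
tool_pos: [541.4, 36.7, 20.2]
tcp_rot: [0.0, 0.675, 0.738, -0.0]
wrist_force: [-0.4, 0.3, -0.4]
grip_width: 49.7
```

Call:
apply_moves(rows=[[[-0.014,0,0],0],[[-0.014,0,0],0],[[-0.012,0,0],0],[[-0.006,0,0],0],[[0,0,0.003],0],[[0,0,0.002],0]])

```text
clock: 11.32
tool_pos: [545.5, -6.7, 15.2]
tcp_rot: [-0.0, 0.675, 0.738, 0.0]
wrist_force: [-0.1, 0.0, -1.7]
grip_width: 49.9
```

```bash
python3 -c "
from h import *
plan([])"
```

```text
now [545.5  -6.7  15.2] 95.2 clk 11.32 q7 -0.46 F [-0.1  0.  -1.7] w 49.9
```

Call:
apply_moves(rows=[[[0,0,0.0005],0],[[0,0,0],0],[[0,0,0],0],[[0,0,0],0]], gripper=0.075)

```text
clock: 11.82
tool_pos: [545.7, -7.4, 15.0]
tcp_rot: [0.0, 0.675, 0.738, 0.0]
wrist_force: [0.3, -0.7, -0.6]
grip_width: 75.0
```

Call:
apply_moves(rows=[[[0,0,-0.03],0],[[0,0,-0.05],0],[[0,0,-0.03],0]], gripper=0.07)

```text
clock: 12.2
tool_pos: [546.3, -7.3, 127.0]
tcp_rot: [0.001, 0.675, 0.738, 0.001]
wrist_force: [-0.2, 0.6, 0.1]
grip_width: 69.8
```

```bash
python3 -c "
from h import *
plan([(482.8,-204.5,100,167),(482.8,-204.5,16.5,167)])"
```

```text
now [546.3  -7.3 127. ] 95.1 clk 12.2 q7 -0.35 F [-0.2  0.6  0.1] w 69.8
8 [[[-0.0238, -0.0101, 0.0034], -9.0], [[-0.022, -0.0137, 0.0034], -9.0], [[-0.0196, -0.017, 0.0034], -9.0], [[-0.0167, -0.0198, 0.0034], -9.0], [[-0.0134, -0.0222, 0.0034], -9.0], [[-0.0098, -0.024, 0.0034], -9.0], [[-0.0059, -0.0252, 0.0034], -9.0], [[-0.0019, -0.0258, 0.0034], -9.0]]
2 [[[0.0, 0.0, 0.0418], 0.0], [[0.0, 0.0, 0.0418], 0.0]]
```

Call:
apply_moves(rows=[[[-0.0238,-0.0101,0.0034],-9],[[-0.022,-0.0137,0.0034],-9],[[-0.0196,-0.017,0.0034],-9],[[-0.0167,-0.0198,0.0034],-9],[[-0.0134,-0.0222,0.0034],-9],[[-0.0098,-0.024,0.0034],-9],[[-0.0059,-0.0252,0.0034],-9],[[-0.0019,-0.0258,0.0034],-9],[[0,0,0],0]])

```text
clock: 13.32
tool_pos: [481.3, -206.9, 97.1]
tcp_rot: [-0.001, 0.115, 0.993, -0.0]
wrist_force: [0.4, 0.5, -0.7]
grip_width: 70.0
```

```bash
python3 -c "
from h import *
plan([(482.8,-204.5,16.5,167,3)])
im,d=cap('side');
print(proj('side',[[482.8,-204.5,14]]))
im,d=cap('top');save(im[165:275,140:345],'t2.png',3.8)"
```

```text
now [ 481.3 -206.9   97.1] 166.8 clk 13.32 q7 1.06 F [ 0.4  0.5 -0.7] w 70.0
3 [[[-0.0003, 0.0009, 0.0269], -0.1], [[-0.0003, 0.0009, 0.0269], -0.1], [[-0.0003, 0.0009, 0.0269], -0.1]]
[[241.86331031 222.53514111]]
```

View pics/t2.png

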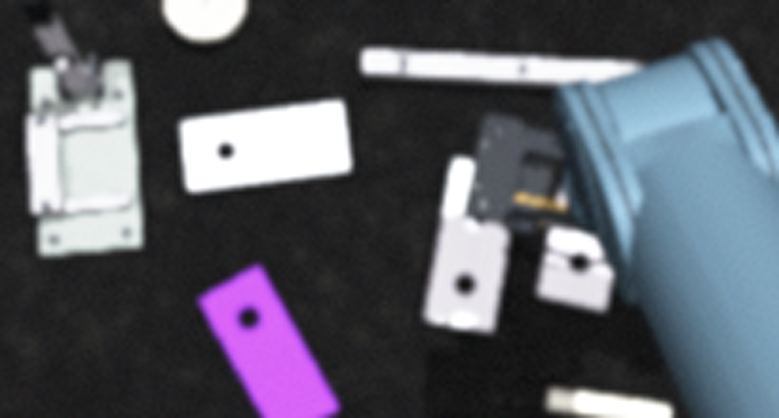

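Coupon_c is flat on the bench, clear of the fixture, with its hole towards the fixture (left). The bar is upright and the gripper is over the right-hand coupon. Grasping that now.

Call:
apply_moves(rows=[[[0,0.0008,0.03],0],[[0,0.0008,0.028],0],[[0,0.0008,0.016],0],[[0,0,0.0065],0]])

```text
clock: 13.92
tool_pos: [483.2, -201.4, 16.9]
tcp_rot: [-0.0, 0.112, 0.994, 0.0]
wrist_force: [0.5, 0.8, 0.7]
grip_width: 69.9
```

Call:
apply_moves(rows=[[[0,0,0],0],[[0,0,0],0],[[0,0,0],0],[[0,0,0],0]], gripper=0.03, force=20)

```text
clock: 14.42
tool_pos: [483.3, -202.9, 17.9]
tcp_rot: [0.001, 0.113, 0.994, -0.0]
wrist_force: [-0.5, -0.8, 5.9]
grip_width: 49.7
```

```bash
cat >> h.py <<'E'
O=np.array([583.1,-275.7]);Y=-3.0
def st(x,y):
    r=np.radians(Y);return O+[x*np.cos(r)-y*np.sin(r),x*np.sin(r)+y*np.cos(r)]
def tost(p):
    r=np.radians(Y);d=np.asarray(p)[...,:2]-O;return np.stack([d[...,0]*np.cos(r)+d[...,1]*np.sin(r),-d[...,0]*np.sin(r)+d[...,1]*np.cos(r)],-1)
E
python3 - <<'E'
from h import *
x=st(-67,55);plan([(*x,17,177,4)]);print(tost(pose()[1]))
z=np.load('top.npz');g=cv2.cvtColor(z['im'],cv2.COLOR_RGB2GRAY);S=4;G=cv2.resize(g,None,fx=S,fy=S,interpolation=cv2.INTER_CUBIC)
cs,_=cv2.findContours((G>220).astype(np.uint8),cv2.RETR_EXTERNAL,cv2.CHAIN_APPROX_NONE)
for c in cs:
    p=(c[:,0]+.5)/S-.5;m=p.mean(0)
    if 185<m[0]<235 and 190<m[1]<217 and len(c)>100:print('c',cv2.minAreaRect(ray('top',p,14)[:,:2].astype(np.float32)))
E
```

```text
now [ 483.3 -202.9   17.9] 167.1 clk 14.43 q7 0.95 F [-0.5 -0.8  5.9] w 49.7
4 [[[-0.0095, -0.0015, 0.0002], -2.5], [[-0.0094, -0.0019, 0.0002], -2.5], [[-0.0093, -0.0023, 0.0002], -2.5], [[-0.0092, -0.0027, 0.0002], -2.5]]
[-103.43359978   67.50534972]
c ((540.1802978515625, 36.825096130371094), (52.76677703857422, 122.6591567993164), 7.28604793548584)
```

Call:
apply_moves(rows=[[[-0.0095,-0.0015,-0.001],-2.5],[[-0.0094,-0.0019,0],-2.5],[[-0.0093,-0.0023,0],-2.5],[[-0.0092,-0.0027,0],-2.5],[[0,0,0],0]])

```text
clock: 15.05
tool_pos: [518.7, -216.7, 18.0]
tcp_rot: [0.0, 0.026, 1.0, 0.0]
wrist_force: [0.8, 0.2, -2.5]
grip_width: 50.1
```

Call:
apply_moves(rows=[[[-0.002,0,0],0],[[-0.002,0,0],0],[[-0.0015,0,0],0],[[0,0,0],0]])

```text
clock: 15.55
tool_pos: [524.3, -216.9, 18.2]
tcp_rot: [0.0, 0.025, 1.0, 0.0]
wrist_force: [-0.1, 0.4, -2.3]
grip_width: 49.7
```

```bash
python3 -c "
from h import *
plan([]);print(tost(pose()[1]))"
```

```text
now [ 524.3 -216.9   18.2] 177.1 clk 15.55 q7 1.15 F [-0.1  0.4 -2.3] w 49.7
[-61.81255301  55.6668983 ]
```

Call:
apply_moves(rows=[[[-0.0015,0,0.001],0],[[-0.001,0,0],0],[[0,0,0],0]])

```text
clock: 15.92
tool_pos: [524.5, -216.9, 17.9]
tcp_rot: [-0.002, 0.025, 1.0, -0.001]
wrist_force: [-10.2, 0.7, 14.5]
grip_width: 49.6
```

Call:
apply_moves(rows=[[[-0.001,0,0],0],[[-0.001,0,0],0],[[0,0,0],0]])

```text
clock: 16.3
tool_pos: [524.6, -217.0, 17.9]
tcp_rot: [-0.004, 0.026, 1.0, -0.001]
wrist_force: [-16.2, 1.6, 20.9]
grip_width: 49.8
```

Call:
apply_moves(rows=[[[0.001,0,0],0],[[0,0,0],0],[[0,0,0],0]], gripper=0.062)

```text
clock: 16.68
tool_pos: [528.0, -217.2, 17.3]
tcp_rot: [0.0, 0.025, 1.0, 0.0]
wrist_force: [0.1, -0.1, 0.4]
grip_width: 62.0
```

Call:
apply_moves(rows=[[[0,0,-0.03],0],[[0,0,-0.03],0]], gripper=0.04)

```text
clock: 16.92
tool_pos: [527.6, -216.9, 77.7]
tcp_rot: [-0.0, 0.025, 1.0, 0.0]
wrist_force: [0.2, -0.1, 0.7]
grip_width: 43.8
```

```bash
python3 -c "
from h import *
x=st(-60,101);plan([(*x,70,87),(*x,17,87,2)])"
```

```text
now [ 527.6 -216.9   77.7] 177.1 clk 16.93 q7 1.22 F [ 0.2 -0.1  0.7] w 43.8
10 [[[0.0001, 0.0045, 0.0008], 9.0], [[0.0008, 0.0044, 0.0008], 9.0], [[0.0015, 0.0043, 0.0008], 9.0], [[0.0022, 0.004, 0.0008], 9.0], [[0.0028, 0.0036, 0.0008], 9.0], [[0.0033, 0.0031, 0.0008], 9.0], [[0.0037, 0.0025, 0.0008], 9.0], [[0.0041, 0.0019, 0.0008], 9.0], [[0.0043, 0.0013, 0.0008], 9.0], [[0.0045, 0.0006, 0.0008], 9.0]]
2 [[[0.0, 0.0, 0.0265], 0.0], [[0.0, 0.0, 0.0265], 0.0]]
```

Call:
apply_moves(rows=[[[0,0.0045,0.0008],9],[[0.0008,0.0044,0.0008],9],[[0.0015,0.0043,0.0008],9],[[0.0022,0.004,0.0008],9],[[0.0028,0.0036,0.0008],9],[[0.0033,0.003,0.0008],9],[[0.0037,0.0025,0.0008],9],[[0.004,0.0019,0.0008],9],[[0.0043,0.0013,0.0008],9],[[0.0045,0.0006,0.0008],9]])

```text
clock: 18.18
tool_pos: [528.9, -171.8, 69.2]
tcp_rot: [0.0, 0.726, 0.687, 0.0]
wrist_force: [0.8, 0.1, -0.7]
grip_width: 39.9
```

Call:
apply_moves(rows=[[[0,0,0.03],0],[[0,0,0.022],0],[[0,0,0],0]])

```text
clock: 18.55
tool_pos: [528.4, -171.7, 16.2]
tcp_rot: [-0.001, 0.725, 0.689, -0.0]
wrist_force: [-0.4, -0.2, 0.4]
grip_width: 39.9
```

```bash
python3 -c "
from h import *
plan([]);print(tost(pose()[1]))"
```

```text
now [ 528.4 -171.7   16.2] 87.1 clk 18.55 q7 -0.25 F [-0.4 -0.2  0.4] w 39.9
[-60.02455037 101.03012174]
```

Call:
apply_moves(rows=[[[-0.006,0,0],0],[[-0.006,0,0],0],[[-0.006,0,0],0],[[-0.006,0,0],0],[[-0.006,0,0],0],[[-0.006,0,0],0]])

```text
clock: 19.3
tool_pos: [527.4, -207.4, 17.6]
tcp_rot: [0.0, 0.724, 0.689, 0.001]
wrist_force: [0.2, 4.8, 4.9]
grip_width: 40.2
```

Call:
apply_moves(rows=[[[-0.002,0,0],0],[[-0.0015,0,0],0],[[0,0,0],0]])

```text
clock: 19.68
tool_pos: [527.1, -211.1, 17.5]
tcp_rot: [0.0, 0.725, 0.689, 0.001]
wrist_force: [0.3, 5.0, 4.8]
grip_width: 40.3
```

Call:
apply_moves(rows=[[[-0.0015,0,0],0],[[-0.0015,0,0],0],[[0,0,0],0]])

```text
clock: 20.05
tool_pos: [527.1, -211.9, 17.5]
tcp_rot: [-0.001, 0.724, 0.69, 0.001]
wrist_force: [0.6, 9.3, 7.2]
grip_width: 40.2
```

```bash
python3 -c "
from h import *
plan([]);print(tost(pose()[1]))"
```

```text
now [ 527.1 -211.9   17.5] 87.2 clk 20.05 q7 -0.17 F [0.6 9.3 7.2] w 40.2
[-59.30958221  60.78925587]
```

Call:
apply_moves(rows=[[[-0.0015,0,0],0],[[-0.001,0,0],0],[[0,0,0],0]])

```text
clock: 20.42
tool_pos: [527.1, -212.0, 17.5]
tcp_rot: [-0.002, 0.724, 0.69, 0.002]
wrist_force: [-0.9, 15.2, 8.5]
grip_width: 40.1
```

Call:
apply_moves(rows=[[[0.006,0,0],0],[[0.004,0,0],0],[[0,0,-0.04],0],[[0,0,-0.03],0]], gripper=0.07)

```text
clock: 20.92
tool_pos: [526.4, -208.3, 88.0]
tcp_rot: [0.0, 0.725, 0.689, -0.001]
wrist_force: [0.4, 0.0, 0.9]
grip_width: 70.0
```

```bash
python3 -c "
from h import *
plan([(464,-116,85,169),(464,-116,17.3,169,3)])"
```

```text
now [ 526.4 -208.3   88. ] 87.0 clk 20.93 q7 -0.13 F [0.4 0.  0.9] w 70.0
9 [[[0.0099, -0.0075, 0.0003], -9.1], [[0.0109, -0.0058, 0.0003], -9.1], [[0.0117, -0.004, 0.0003], -9.1], [[0.0122, -0.0021, 0.0003], -9.1], [[0.0124, -0.0001, 0.0003], -9.1], [[0.0122, 0.0018, 0.0003], -9.1], [[0.0118, 0.0038, 0.0003], -9.1], [[0.0111, 0.0056, 0.0003], -9.1], [[0.01, 0.0073, 0.0003], -9.1]]
3 [[[0.0, 0.0, 0.0226], 0.0], [[0.0, 0.0, 0.0226], 0.0], [[0.0, 0.0, 0.0226], 0.0]]
```

Call:
apply_moves(rows=[[[0.0099,-0.0075,0],-9.1],[[0.0109,-0.0058,0],-9.1],[[0.0117,-0.004,0],-9.1],[[0.0122,-0.002,0],-9.1],[[0.0124,0,0],-9.1],[[0.0122,0.0018,0],-9.1],[[0.0118,0.0038,0],-9.1],[[0.011,0.0056,0],-9.1],[[0.01,0.0073,0],-9.1],[[0,0,0],0]])

```text
clock: 22.18
tool_pos: [463.9, -115.2, 86.9]
tcp_rot: [-0.001, 0.097, 0.995, -0.0]
wrist_force: [0.0, -1.2, 0.3]
grip_width: 70.3
```

Call:
apply_moves(rows=[[[0,0,0.03],0],[[0,0,0.025],0],[[0,0,0.015],0],[[0,0,0],0]])

```text
clock: 22.68
tool_pos: [464.3, -115.1, 16.6]
tcp_rot: [-0.001, 0.097, 0.995, -0.0]
wrist_force: [-1.0, -0.7, -0.1]
grip_width: 69.8
```

Call:
apply_moves(rows=[[[0,0,0],0],[[0,0,0],0],[[0,0,0],0],[[0,0,0],0]], gripper=0.03)

```text
clock: 23.18
tool_pos: [465.0, -115.6, 17.9]
tcp_rot: [0.0, 0.096, 0.995, -0.001]
wrist_force: [-1.6, -2.7, 7.0]
grip_width: 49.5
```

```bash
python3 -c "
from h import *
x=st(-70,104);plan([(*x,18.5,177,4)])"
```

```text
now [ 465.  -115.6   17.9] 169.0 clk 23.18 q7 0.75 F [-1.6 -2.7  7. ] w 49.5
4 [[[-0.0157, -0.0103, -0.0002], -2.0], [[-0.0153, -0.0109, -0.0002], -2.0], [[-0.0149, -0.0114, -0.0002], -2.0], [[-0.0145, -0.0119, -0.0002], -2.0]]
```

Call:
apply_moves(rows=[[[-0.0157,-0.0103,-0.001],-2],[[-0.0153,-0.0109,0],-2],[[-0.0149,-0.0114,0],-2],[[-0.0145,-0.0119,0],-2],[[-0.003,0,0],0],[[-0.0025,0,0],0],[[0,0,0],0]])

```text
clock: 24.05
tool_pos: [523.5, -166.6, 18.2]
tcp_rot: [-0.0, 0.026, 1.0, 0.0]
wrist_force: [-0.6, 0.2, -3.1]
grip_width: 49.8
```

Call:
apply_moves(rows=[[[-0.002,0,0.001],0],[[-0.002,0,0],0],[[-0.001,0,0],0],[[0,0,0],0]])

```text
clock: 24.55
tool_pos: [524.0, -166.7, 17.8]
tcp_rot: [-0.005, 0.026, 1.0, -0.001]
wrist_force: [-17.0, 1.0, 22.2]
grip_width: 49.6
```

```bash
python3 -c "
from h import *
plan([]);print(tost(pose()[1]))"
```

```text
now [ 524.  -166.7   17.8] 177.0 clk 24.55 q7 1.05 F [-17.    1.   22.2] w 49.6
[-64.72172791 105.77236268]
```

Contact with the rail. Next: release, then rotate and push it against the first coupon.

Call:
apply_moves(rows=[[[0.001,0,0],0],[[0,0,0],0],[[0,0,0],0]], gripper=0.062)

```text
clock: 24.92
tool_pos: [528.2, -167.6, 17.3]
tcp_rot: [0.0, 0.026, 1.0, 0.0]
wrist_force: [-0.1, -0.2, 0.2]
grip_width: 61.7
```

Call:
apply_moves(rows=[[[0,0,-0.03],0],[[0,0,-0.03],0]], gripper=0.04)

```text
clock: 25.18
tool_pos: [527.8, -167.5, 77.7]
tcp_rot: [-0.0, 0.026, 1.0, 0.0]
wrist_force: [0.3, -0.6, -0.2]
grip_width: 44.3
```

```bash
python3 -c "
from h import *
x=st(-60,149);plan([(*x,70,87),(*x,17,87,2)])"
```

```text
now [ 527.8 -167.5   77.7] 177.0 clk 25.18 q7 1.11 F [ 0.3 -0.6 -0.2] w 44.3
10 [[[-0.0001, 0.0044, 0.0008], 9.0], [[0.0006, 0.0043, 0.0008], 9.0], [[0.0013, 0.0042, 0.0008], 9.0], [[0.0019, 0.0039, 0.0008], 9.0], [[0.0025, 0.0036, 0.0008], 9.0], [[0.003, 0.0032, 0.0008], 9.0], [[0.0035, 0.0026, 0.0008], 9.0], [[0.0039, 0.0021, 0.0008], 9.0], [[0.0041, 0.0014, 0.0008], 9.0], [[0.0043, 0.0008, 0.0008], 9.0]]
2 [[[0.0, 0.0, 0.0265], 0.0], [[0.0, 0.0, 0.0265], 0.0]]
```

Call:
apply_moves(rows=[[[0,0.0044,0.0008],9],[[0.0006,0.0043,0.0008],9],[[0.0013,0.0042,0.0008],9],[[0.0019,0.0039,0.0008],9],[[0.0025,0.0036,0.0008],9],[[0.003,0.0032,0.0008],9],[[0.0035,0.0026,0.0008],9],[[0.0039,0.002,0.0008],9],[[0.004,0.0014,0.0008],9],[[0.0043,0.0008,0.0008],9]])

```text
clock: 26.42
tool_pos: [531.0, -123.9, 69.2]
tcp_rot: [0.0, 0.727, 0.687, 0.0]
wrist_force: [0.4, 0.2, -1.0]
grip_width: 39.9
```

Call:
apply_moves(rows=[[[0,0,0.03],0],[[0,0,0.021],0],[[-0.006,0,0],0],[[-0.006,0,0],0],[[-0.006,0,0],0],[[-0.006,0,0],0],[[-0.006,0,0],0],[[-0.003,0,0],0]])

```text
clock: 27.42
tool_pos: [529.8, -156.7, 18.8]
tcp_rot: [0.0, 0.725, 0.688, 0.001]
wrist_force: [-0.5, 5.3, 4.8]
grip_width: 39.9
```

Call:
apply_moves(rows=[[[-0.002,0,0],0],[[-0.0015,0,0],0],[[0,0,0],0]])

```text
clock: 27.8
tool_pos: [529.5, -160.0, 18.6]
tcp_rot: [0.0, 0.725, 0.689, 0.001]
wrist_force: [0.5, 5.8, 4.9]
grip_width: 40.2
```

```bash
python3 -c "
from h import *
plan([]);print(tost(pose()[1]))"
```

```text
now [ 529.5 -160.    18.6] 87.0 clk 27.8 q7 -0.28 F [0.5 5.8 4.9] w 40.2
[-59.5361352  112.72222514]
```

Call:
apply_moves(rows=[[[-0.0015,0,0],0],[[-0.0015,0,0],0],[[-0.001,0,0],0],[[0,0,0],0]])

```text
clock: 28.3
tool_pos: [529.3, -161.9, 18.5]
tcp_rot: [-0.001, 0.725, 0.689, 0.001]
wrist_force: [-0.5, 9.9, 6.4]
grip_width: 39.9
```

Call:
apply_moves(rows=[[[-0.0015,0,0],0],[[-0.0005,0,0],0],[[0,0,0],0]])

```text
clock: 28.68
tool_pos: [529.3, -162.0, 18.5]
tcp_rot: [-0.001, 0.724, 0.689, 0.002]
wrist_force: [-0.6, 14.4, 6.8]
grip_width: 39.9
```

```bash
python3 -c "
from h import *
plan([]);print(tost(pose()[1]))"
```

```text
now [ 529.3 -162.    18.5] 87.2 clk 28.68 q7 -0.27 F [-0.6 14.4  6.8] w 39.9
[-59.64581947 110.68342931]
```

Pitch to the first coupon is 49.9 mm, so those two are tight. Now coupon_c, across its middle.

Call:
apply_moves(rows=[[[0.006,0,0],0],[[0.004,0,0],0],[[0,0,-0.04],0],[[0,0,-0.03],0]], gripper=0.078)

```text
clock: 29.18
tool_pos: [528.8, -157.8, 89.0]
tcp_rot: [0.0, 0.726, 0.688, -0.001]
wrist_force: [0.4, -1.1, 0.3]
grip_width: 77.0
```

```bash
python3 -c "
from h import *
plan([(540.2,37.5,90,97),(540.2,37.5,17.3,97,3)])"
```

```text
now [ 528.8 -157.8   89. ] 86.9 clk 29.18 q7 -0.23 F [ 0.4 -1.1  0.3] w 77.0
4 [[[0.0489, 0.0002, -0.0002], -2.5], [[0.0489, 0.0024, -0.0002], -2.5], [[0.0487, 0.0045, -0.0002], -2.5], [[0.0485, 0.0067, -0.0002], -2.5]]
3 [[[0.0, 0.0, 0.0242], 0.0], [[0.0, 0.0, 0.0242], 0.0], [[0.0, 0.0, 0.0242], 0.0]]
```

Call:
apply_moves(rows=[[[0.0489,0,0],-2.5],[[0.0489,0.0024,0],-2.5],[[0.0487,0.0045,0],-2.5],[[0.0485,0.0067,0],-2.5],[[0,0,0],0],[[0,0,0.03],0],[[0,0,0.025],0],[[0,0,0.0165],0],[[0,0,0],0]])

```text
clock: 30.3
tool_pos: [539.9, 37.4, 15.9]
tcp_rot: [0.0, 0.663, 0.749, -0.001]
wrist_force: [-0.3, 0.6, 0.1]
grip_width: 77.9
```

Call:
apply_moves(rows=[[[0,0,0],0],[[0,0,0],0],[[0,0,0],0],[[0,0,0],0],[[0,0,0],0]], gripper=0.03, force=25)

```text
clock: 30.92
tool_pos: [540.2, 38.6, 17.0]
tcp_rot: [0.0, 0.663, 0.749, -0.0]
wrist_force: [-1.3, -0.8, 5.4]
grip_width: 49.7
```

Call:
apply_moves(rows=[[[0,0,-0.02],0],[[0,0,-0.035],0]])

```text
clock: 31.18
tool_pos: [539.2, 38.8, 72.2]
tcp_rot: [-0.001, 0.662, 0.749, -0.001]
wrist_force: [1.1, -0.2, -2.2]
grip_width: 49.7
```

```bash
python3 -c "
from h import *
x=st(-73,155);plan([(*x,72,178.5),(*x,22,178.5,2)])"
```

```text
now [539.2  38.8  72.2] 97.0 clk 31.18 q7 -0.47 F [ 1.1 -0.2 -2.2] w 49.7
9 [[[-0.0169, -0.0044, 0.0], -9.1], [[-0.016, -0.007, 0.0], -9.1], [[-0.0147, -0.0095, 0.0], -9.1], [[-0.013, -0.0116, 0.0], -9.1], [[-0.011, -0.0136, 0.0], -9.1], [[-0.0088, -0.0151, 0.0], -9.1], [[-0.0063, -0.0163, 0.0], -9.1], [[-0.0036, -0.0171, 0.0], -9.1], [[-0.0009, -0.0175, 0.0], -9.1]]
2 [[[0.0, 0.0, 0.025], -0.0], [[0.0, 0.0, 0.025], -0.0]]
```

Call:
apply_moves(rows=[[[-0.0169,-0.0044,0],-8.9],[[-0.016,-0.007,0],-8.9],[[-0.0147,-0.0095,0],-8.9],[[-0.013,-0.0116,0],-8.9],[[-0.011,-0.0136,0],-8.9],[[-0.0088,-0.0151,0],-8.9],[[-0.0063,-0.0163,0],-8.9],[[-0.0036,-0.0171,0],-8.9],[[-0.0009,-0.0175,0],-8.9],[[0,0,0],0]])

```text
clock: 32.42
tool_pos: [517.3, -118.7, 72.1]
tcp_rot: [-0.0, 0.028, 1.0, -0.0]
wrist_force: [0.4, -0.4, -2.5]
grip_width: 49.6
```

```bash
python3 -c "
from h import *
x=st(-72,155);plan([(*x,18.5,177,3)]);print(tost(pose()[1]))
im,d=cap('side');save(im[120:250,190:330],'s3.png',4)"
```

```text
now [ 517.3 -118.7   72.1] 176.8 clk 32.42 q7 0.99 F [ 0.4 -0.4 -2.5] w 49.6
3 [[[-0.0007, 0.0006, 0.0179], -0.1], [[-0.0007, 0.0006, 0.0179], -0.1], [[-0.0007, 0.0006, 0.0179], -0.1]]
[-73.96804649 153.29681318]
```

View pics/s3.png

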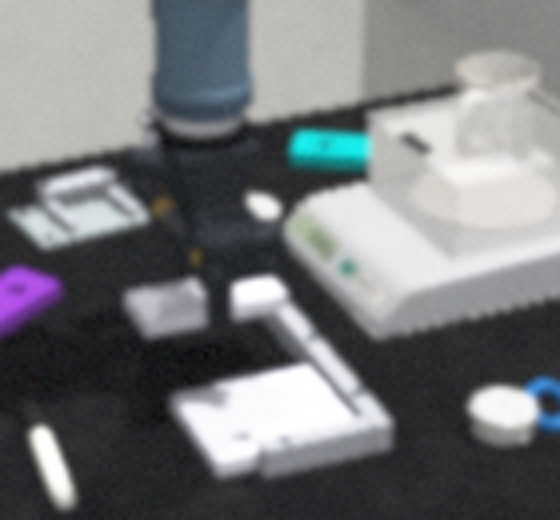

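The side view shows two coupons tight in the corner and coupon_c held above to their left. Next I'll lower it, press it to the rail and let go.

Call:
apply_moves(rows=[[[0,0,0.025],0],[[0,0,0.02],0],[[0,0.0015,0.007],0],[[-0.003,0,0],0],[[-0.003,0,0],0],[[-0.002,0,0],0],[[0,0,0],0]])

```text
clock: 33.35
tool_pos: [526.1, -116.0, 20.1]
tcp_rot: [0.0, 0.025, 1.0, -0.0]
wrist_force: [-0.1, 0.5, -2.9]
grip_width: 49.6
```

Call:
apply_moves(rows=[[[-0.002,0,0],0],[[-0.002,0,0],0],[[0,0,0],0]])

```text
clock: 33.72
tool_pos: [529.1, -116.1, 19.5]
tcp_rot: [-0.001, 0.025, 1.0, -0.0]
wrist_force: [-2.0, 0.8, -1.9]
grip_width: 50.0
```

```bash
python3 -c "
from h import *
plan([]);print(tost(pose()[1]))"
```

```text
now [ 529.1 -116.1   19.5] 177.1 clk 33.73 q7 0.94 F [-2.   0.8 -1.9] w 50.0
[-62.31055913 156.57696717]
```

Call:
apply_moves(rows=[[[0,0,0.0025],0],[[-0.002,0,0],0],[[-0.001,0,0],0],[[0,0,0],0]])

```text
clock: 34.22
tool_pos: [529.2, -116.0, 17.0]
tcp_rot: [-0.003, 0.025, 1.0, -0.001]
wrist_force: [-11.9, 0.3, 10.4]
grip_width: 49.8
```

Call:
apply_moves(rows=[[[0.001,0,0],0],[[0,0,0],0],[[0,0,0],0]], gripper=0.062)

```text
clock: 34.6
tool_pos: [532.4, -116.2, 17.4]
tcp_rot: [0.001, 0.025, 1.0, 0.0]
wrist_force: [-0.6, 0.4, 0.3]
grip_width: 61.9
```

Call:
apply_moves(rows=[[[0,0,-0.03],0],[[0,0,-0.03],0]], gripper=0.04)

```text
clock: 34.85
tool_pos: [531.8, -116.0, 77.8]
tcp_rot: [-0.0, 0.025, 1.0, 0.0]
wrist_force: [0.3, 0.3, 1.0]
grip_width: 44.4
```

```bash
python3 -c "
from h import *
x=st(-60,200);plan([(*x,70,87),(*x,17,87,2)])"
```

```text
now [ 531.8 -116.    77.8] 177.1 clk 34.85 q7 1.01 F [0.3 0.3 1. ] w 44.4
10 [[[0.0, 0.0043, 0.0008], 9.0], [[0.0007, 0.0043, 0.0008], 9.0], [[0.0014, 0.0041, 0.0008], 9.0], [[0.002, 0.0038, 0.0008], 9.0], [[0.0026, 0.0035, 0.0008], 9.0], [[0.0031, 0.003, 0.0008], 9.0], [[0.0035, 0.0025, 0.0008], 9.0], [[0.0039, 0.0019, 0.0008], 9.0], [[0.0041, 0.0013, 0.0008], 9.0], [[0.0043, 0.0006, 0.0008], 9.0]]
2 [[[0.0, 0.0, 0.0265], 0.0], [[0.0, 0.0, 0.0265], 0.0]]
```

Call:
apply_moves(rows=[[[0,0.0043,0.0008],9],[[0.0007,0.0043,0.0008],9],[[0.0014,0.004,0.0008],9],[[0.002,0.0038,0.0008],9],[[0.0026,0.0035,0.0008],9],[[0.003,0.003,0.0008],9],[[0.0035,0.0025,0.0008],9],[[0.0039,0.0019,0.0008],9],[[0.004,0.0013,0.0008],9],[[0.0043,0.0006,0.0008],9]])

```text
clock: 36.1
tool_pos: [533.9, -72.9, 69.3]
tcp_rot: [0.0, 0.726, 0.687, 0.0]
wrist_force: [0.1, 0.1, 0.0]
grip_width: 40.0
```

Call:
apply_moves(rows=[[[0,0,0.03],0],[[0,0,0.021],0],[[-0.006,0,0],0],[[-0.006,0,0],0],[[-0.006,0,0],0],[[-0.006,0,0],0],[[-0.006,0,0],0],[[-0.004,0,0],0]])

```text
clock: 37.1
tool_pos: [532.0, -106.3, 18.7]
tcp_rot: [-0.0, 0.725, 0.689, 0.001]
wrist_force: [-2.3, 6.3, 4.6]
grip_width: 39.8
```

Call:
apply_moves(rows=[[[-0.002,0,0],0],[[-0.0015,0,0],0],[[0,0,0],0]])

```text
clock: 37.48
tool_pos: [531.8, -109.4, 18.6]
tcp_rot: [-0.0, 0.724, 0.689, 0.001]
wrist_force: [-2.6, 5.3, 3.7]
grip_width: 39.9
```

```bash
python3 -c "
from h import *
plan([]);print(tost(pose()[1]))"
```

```text
now [ 531.8 -109.4   18.6] 87.2 clk 37.48 q7 -0.39 F [-2.6  5.3  3.7] w 39.9
[-59.9561896  163.42553148]
```

Call:
apply_moves(rows=[[[-0.0015,0,0],0],[[-0.0015,0,0],0],[[-0.001,0,0],0],[[0,0,0],0]])

```text
clock: 37.98
tool_pos: [531.7, -111.9, 18.7]
tcp_rot: [-0.001, 0.724, 0.69, 0.001]
wrist_force: [-1.5, 8.5, 5.8]
grip_width: 40.0
```

Call:
apply_moves(rows=[[[-0.0015,0,0],0],[[-0.0015,0,0],0],[[0,0,0],0]])

```text
clock: 38.35
tool_pos: [531.6, -112.1, 18.7]
tcp_rot: [-0.002, 0.724, 0.69, 0.003]
wrist_force: [-1.5, 14.8, 5.8]
grip_width: 40.2
```

```bash
python3 -c "
from h import *
plan([]);print(tost(pose()[1]))"
```

```text
now [ 531.6 -112.1   18.7] 87.3 clk 38.35 q7 -0.38 F [-1.5 14.8  5.8] w 40.2
[-59.94759255 160.67596189]
```

Call:
apply_moves(rows=[[[0.006,0,0],0],[[0.005,0,0],0],[[0,0,-0.05],0],[[0,0,-0.05],0],[[0.055,0,-0.03],0],[[0.055,0,0],0],[[0.055,0,0],0],[[0.055,0,0],0]])

```text
clock: 39.35
tool_pos: [543.3, 113.5, 148.4]
tcp_rot: [0.001, 0.725, 0.688, -0.0]
wrist_force: [1.5, -0.2, -0.8]
grip_width: 39.9
```

Run:
```python
from h import *
plan([])
im,d=cap('top');save(im[165:275,200:345],'t4.png',5)
g=cv2.cvtColor(im,cv2.COLOR_RGB2GRAY);S=4;G=cv2.resize(g,None,fx=S,fy=S,interpolation=cv2.INTER_CUBIC)
# drilled-end edge profile: for columns across row
pts=[]
for u in range(238,305,3):
    col=g[225:262,u].astype(float); k=np.where((col[:-1]>=140)&(col[1:]<140))[0]
    if len(k): 
        k=k[-1]; v=225+k+(col[k]-140)/(col[k]-col[k+1]); pts.append(tost(ray('top',[[u,v]],14))[0])
print(np.array(pts).round(1).tolist())
```

```text
now [543.3 113.5 148.4] 87.0 clk 39.35 q7 -0.69 F [ 1.5 -0.2 -0.8] w 39.9
[[-123.2, 148.0], [-123.9, 139.5], [-124.1, 131.1], [-123.9, 122.6], [-124.0, 114.1], [-123.8, 105.7], [-125.0, 97.1], [-125.1, 88.7], [-125.1, 80.2], [-125.1, 71.7], [-124.9, 63.3], [-125.1, 54.8], [-125.2, 46.4], [-125.0, 37.9]]
```

View pics/t4.png

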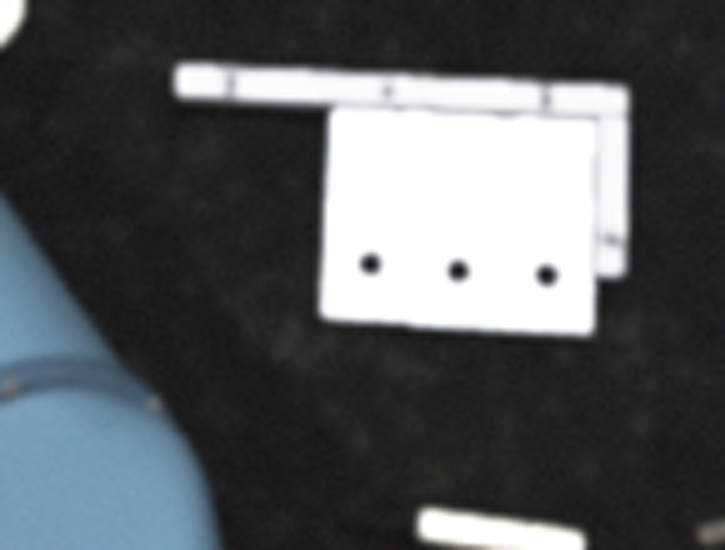

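The three holes are in line at the drilled ends, with coupon_c on the left and last in the row. The drilled-end edge steps by about 1.2 mm between coupon_c and the other two, so those may be slightly off the rail. I'll press their drilled ends towards it.

```bash
python3 -c "
from h import *
x=st(-150,50);plan([(*x,90,177),(*x,17.5,177,2)])"
```

```text
now [542.7 123.7 149.3] 87.6 clk 39.4 q7 -0.69 F [-0.1  6.8  1.1] w 40.0
10 [[[-0.0346, -0.0092, 0.0059], -8.9], [[-0.0327, -0.0145, 0.0059], -8.9], [[-0.0301, -0.0194, 0.0059], -8.9], [[-0.0267, -0.0238, 0.0059], -8.9], [[-0.0227, -0.0277, 0.0059], -8.9], [[-0.0181, -0.0309, 0.0059], -8.9], [[-0.0131, -0.0333, 0.0059], -8.9], [[-0.0077, -0.0349, 0.0059], -8.9], [[-0.0022, -0.0357, 0.0059], -8.9], [[0.0034, -0.0356, 0.0059], -8.9]]
2 [[[0.0, 0.0, 0.0362], 0.0], [[0.0, 0.0, 0.0362], 0.0]]
```

Call:
apply_moves(rows=[[[-0.03,0,0],0],[[-0.05,0,0],0]], gripper=0.033)

```text
clock: 39.65
tool_pos: [539.2, 33.5, 148.3]
tcp_rot: [0.0, 0.723, 0.69, 0.0]
wrist_force: [0.8, -0.5, 1.7]
grip_width: 33.2
```

```bash
python3 -c "
from h import *
x=st(-150,50);plan([(*x,90,177),(*x,17.5,177,2)])"
```

```text
now [539.2  33.5 148.3] 87.3 clk 39.65 q7 -0.54 F [ 0.8 -0.5  1.7] w 33.2
10 [[[-0.0256, -0.0091, 0.0058], -9.0], [[-0.0239, -0.013, 0.0058], -9.0], [[-0.0215, -0.0166, 0.0058], -9.0], [[-0.0187, -0.0197, 0.0058], -9.0], [[-0.0154, -0.0224, 0.0058], -9.0], [[-0.0117, -0.0245, 0.0058], -9.0], [[-0.0077, -0.0261, 0.0058], -9.0], [[-0.0036, -0.0269, 0.0058], -9.0], [[0.0007, -0.0272, 0.0058], -9.0], [[0.0049, -0.0267, 0.0058], -9.0]]
2 [[[0.0, 0.0, 0.0362], 0.0], [[0.0, 0.0, 0.0362], 0.0]]
```

Call:
apply_moves(rows=[[[-0.0256,-0.009,0.0058],-9],[[-0.0239,-0.013,0.0058],-9],[[-0.0215,-0.0166,0.0058],-9],[[-0.0187,-0.0197,0.0058],-9],[[-0.0154,-0.0224,0.0058],-9],[[-0.0117,-0.0245,0.0058],-9],[[-0.0077,-0.026,0.0058],-9],[[-0.0036,-0.0269,0.0058],-9],[[0.0007,-0.0272,0.0058],-9],[[0.0049,-0.0267,0.0058],-9]])

```text
clock: 40.9
tool_pos: [434.7, -220.2, 89.9]
tcp_rot: [-0.0, 0.023, 1.0, -0.001]
wrist_force: [-0.2, -0.1, -0.5]
grip_width: 32.9
```

```bash
python3 -c "
from h import *
x=st(-147,50);plan([(*x,50,177,2),(*x,17.5,177,2)])"
```

```text
now [ 434.7 -220.2   89.9] 177.3 clk 40.9 q7 1.23 F [-0.2 -0.1 -0.5] w 32.9
2 [[[-0.0021, 0.0011, 0.0199], 0.2], [[-0.0021, 0.0011, 0.0199], 0.2]]
2 [[[0.0, 0.0, 0.0163], 0.0], [[0.0, 0.0, 0.0163], 0.0]]
```

Call:
apply_moves(rows=[[[0,0.001,0.03],0],[[0,0.001,0.03],0],[[0,0,0.012],0],[[-0.004,0,0],0],[[-0.004,0,0],0],[[-0.003,0,0],0],[[0,0,0],0]])

```text
clock: 41.78
tool_pos: [447.1, -216.8, 18.7]
tcp_rot: [0.001, 0.025, 1.0, -0.0]
wrist_force: [0.2, 0.1, 0.4]
grip_width: 32.7
```

Call:
apply_moves(rows=[[[-0.002,0,0],0],[[-0.0015,0,0],0],[[0,0,0],0]])

```text
clock: 42.15
tool_pos: [450.1, -216.8, 18.2]
tcp_rot: [0.0, 0.025, 1.0, 0.0]
wrist_force: [-0.5, 0.4, -0.1]
grip_width: 33.1
```

Call:
apply_moves(rows=[[[-0.0015,0,0],0],[[-0.0015,0,0],0],[[0,0,0],0]])

```text
clock: 42.52
tool_pos: [453.1, -217.0, 18.1]
tcp_rot: [0.0, 0.025, 1.0, 0.0]
wrist_force: [-0.3, 0.9, -0.4]
grip_width: 33.1
```

```bash
python3 -c "
from h import *
plan([]);print(tost(pose()[1]))"
```

```text
now [ 453.1 -217.    18.1] 177.1 clk 42.52 q7 1.11 F [-0.3  0.9 -0.4] w 33.1
[-132.88912977   51.850699  ]
```

Call:
apply_moves(rows=[[[-0.0015,0,0],0],[[-0.0015,0,0],0],[[-0.001,0,0],0],[[0,0,0],0]])

```text
clock: 43.02
tool_pos: [453.5, -217.1, 17.6]
tcp_rot: [-0.003, 0.025, 1.0, -0.0]
wrist_force: [-9.1, 0.4, 7.3]
grip_width: 33.0
```

Call:
apply_moves(rows=[[[-0.001,0,0],0],[[-0.001,0,0],0],[[-0.001,0,0],0],[[0,0,0],0]])

```text
clock: 43.52
tool_pos: [453.6, -217.1, 17.2]
tcp_rot: [-0.006, 0.026, 1.0, -0.001]
wrist_force: [-17.2, 2.0, 14.2]
grip_width: 33.0
```

Call:
apply_moves(rows=[[[-0.001,0,0],0],[[-0.001,0,0],0],[[-0.001,0,0],0],[[0,0,0],0]])

```text
clock: 44.02
tool_pos: [455.1, -217.2, 16.9]
tcp_rot: [-0.008, 0.026, 1.0, -0.001]
wrist_force: [-20.7, 1.6, 18.0]
grip_width: 33.0
```

Call:
apply_moves(rows=[[[-0.001,0,0],0],[[-0.001,0,0],0],[[0,0,0],0]])

```text
clock: 44.4
tool_pos: [455.1, -217.2, 16.8]
tcp_rot: [-0.01, 0.026, 1.0, -0.001]
wrist_force: [-25.2, 2.6, 24.3]
grip_width: 32.9
```

```bash
python3 -c "
from h import *
plan([]);print(tost(pose()[1]))"
```

```text
now [ 455.1 -217.2   16.8] 177.0 clk 44.4 q7 1.12 F [-25.2   2.6  24.3] w 32.9
[-130.84357971   51.73242132]
```

Call:
apply_moves(rows=[[[0.008,0,0],0],[[0.006,0,0],0],[[0,0,-0.03],0],[[0.03,0,-0.05],0],[[0,-0.06,-0.05],0],[[0,-0.06,0],0],[[0,-0.06,0],0]])

```text
clock: 45.28
tool_pos: [413.1, -385.7, 139.4]
tcp_rot: [0.001, 0.025, 1.0, -0.001]
wrist_force: [1.5, -0.6, -0.7]
grip_width: 33.4
```

```bash
cat > chk.py <<'E'
from h import *
import sys
plan([]);im,d=cap('top');save(im[165:275,200:345],sys.argv[1],5)
g=cv2.cvtColor(im,cv2.COLOR_RGB2GRAY).astype(float)
pts=[]
for u in range(238,305,3):
    col=g[225:262,u]; k=np.where((col[:-1]>=140)&(col[1:]<140))[0]
    if len(k):
        k=k[-1]; v=225+k+(col[k]-140)/(col[k]-col[k+1]); pts.append(tost(ray('top',[[u,v]],14))[0])
print(np.array(pts).round(1).tolist())
P=[]
for (u0,v0) in ((274,217.5),(291.5,219),(309,220)):
    u0=int(round(200+{274:370,291.5:458,309:546}[u0]/5)); v0=int(round(165+{217.5:263,219:270,220:274}[v0]/5))
    w=255-g[v0-5:v0+6,u0-5:u0+6]; w[w<60]=0; y,x=np.mgrid[v0-5:v0+6,u0-5:u0+6]
    P.append(tost(ray('top',[[(w*x).sum()/w.sum(),(w*y).sum()/w.sum()]],14))[0])
P=np.array(P);print('holes',P.round(1).tolist())
E
python3 chk.py t5.png
```

```text
now [ 413.1 -385.7  139.4] 177.1 clk 45.27 q7 1.63 F [ 1.5 -0.6 -0.7] w 33.4
[[-123.2, 148.0], [-123.8, 139.5], [-124.0, 131.1], [-123.8, 122.6], [-123.9, 114.1], [-123.7, 105.7], [-123.6, 97.2], [-123.7, 88.7], [-123.8, 80.3], [-123.8, 71.8], [-123.7, 63.3], [-123.8, 54.9], [-123.7, 46.4], [-123.4, 38.0]]
holes [[-90.8, 125.2], [-90.5, 75.0], [-90.8, 25.2]]
```

View pics/t5.png

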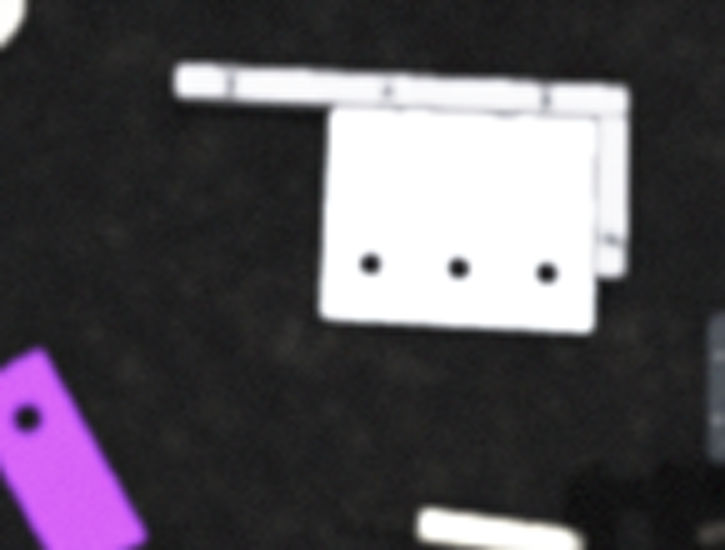

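The row is now straight: its drilled ends are even to ±0.2 mm and hole pitches are 50.2 and 49.8 mm. Before handing in, I'll check the bar and that nothing is being touched.

Run:
```python
from h import *
im,d=cap('top');W=world('top',d);m=np.zeros(d.shape,bool);m[150:250,130:185]=1
P=W[m&(W[...,2]>120)];print(len(P),P.mean(0),np.percentile(P[:,2],95))
h=np.array([449,162])+140*np.array([.9962,.0872])
Q=P[P[:,2]>np.percentile(P[:,2],70)].mean(0);dx=(Q[:2]-h)@[.9962,.0872];print('bar angle',np.pi/2+np.arctan2(dx,Q[2]-28))
s=ctrl.read_state();print(s['wrist_force'],s['clock'],abs(s['joint_vel']).max())
ctrl.close_job()
```

```text
127 [561.23081595 125.91763745 372.01250575] 1284.2059446434569
bar angle 1.3975070717036384
[-0.32919269  0.97893339 -0.30515717] 45.375 0.10259984413734409
the job is handed in; nothing more can be done
```

Run:
```python
from h import *
d=np.load('top.npz')['d'];W=world('top',d);m=np.zeros(d.shape,bool);m[150:250,130:185]=1
P=W[m&(d>0)&(W[...,2]>120)];Q=P[P[:,2]>np.percentile(P[:,2],40)].mean(0)
h=np.array([449,162])+140*np.array([.9962,.0872]);dx=(Q[:2]-h)@[.9962,.0872]
print(len(P),Q,'bar angle',np.pi/2+np.arctan2(dx,Q[2]-28))
```

```text
the job is handed in; nothing more can be done
```

The job is handed in at 45.4 s. The three coupons lie in a tight, straight row in the corner of the stop, with the freed coupon last.

**What I did:**
1. Lifted the clamp bar to about 1.7 rad.
2. Drew coupon_c out endways by its free end, laid it flat clear of the fixture and let go.
3. Placed the two loose coupons one at a time, pressing each to the rail and then sideways into the corner.
4. Took coupon_c again across its middle, turned it and added it last.
5. Pressed the drilled ends of the first two coupons again, because the check picture showed them about 1.2 mm off the rail.

**Last checks on the row:**
- The drilled ends were level to within about 0.2 mm across the row, apart from the rounded outer corners, and all holes were on the side away from the rail.
- The hole pitches were 50.2 and 49.8 mm.
- Each coupon was pushed until it stopped, against the leg or its neighbour and against the rail.
- The gripper was clear of everything, with no contact force.

**Checks that failed or disagreed:**
- **Bar angle at the end:** my final figure of 1.40 rad is not valid, because pixels with no depth reading got into it. I couldn't repeat it after handing in. The bar was upright in the picture taken after coupon_c was drawn out.
- **A light touch:** when I moved aside to look, the wrist read 6.8 N near the raised bar, so the gripper's body probably brushed it sideways. I backed straight off, but did not look at the bar again after that.
- **Dishes, marker and calliper:** none was touched deliberately, but I took no final measurement of their positions.

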